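# Prop open the filler chest

### The arm

A 6-joint arm with a two-finger parallel gripper is mounted at the origin on the work surface. World frame = base frame: x ahead of the robot, y to its left, z up, the work surface at z = 0. Lengths are in m, angles in rad, forces in N, time in s.
With the tool pointing down it reaches from about 0.35 to 0.975 m from the base axis. Payload 4.9 kg.
Tool frame: the origin (TCP) lies on the centre line of the jaws, within the pads' length; the fingertips stand ctrl.tcp_to_tips ahead of it and the grasp point (between the pads) lies 3 mm ahead of it (ctrl.tcp_to_tips is the distance from the TCP to the fingertips, in m); z points along the fingers, y is the direction in which the jaws open and shut (so a half turn about z gives the same grasp; the last joint's range is limited). The gripper opens to 85 mm and grips with 20 to 120 N. Pads are 22 mm wide; open, the fingers measure 114 mm over their backs; the gripper's body (76 mm by 85 mm) begins 54 mm behind the grasp point. The pads swing forward as they close: fully open they stand 13 mm farther back than shut.
Start: joints at [1.153, 0.053, 1.613, -0, 1.476, -0.119], TCP at [0.184, 0.597, 0.219] pointing down, gripper open.
Joint ranges: [-3.01, 3.01], [-1.01, 2.22], [0.06, 2.58], [-1.02, 4.17], [0.09, 2.62], [-3.14, 3.14]. Speed limits (rad/s): [2.57, 2.57, 3.14, 3.14, 3.14, 3.14].

### API

Orientations are given as a rotation vector (axis times angle).
In Python, from station import ctrl, vision gives the robot as it stands.
- The arm moves only by the tool jog_arm, never from a script. Its argument "deltas" is a list of rows, each a list of 7 numbers: the turn, a rotation vector about the tool's x, y, z in rad, then the shift along the tool's x, y, z in cm, then the opening, from 0 (shut) to 1 (fully open). A call has 1 to 12 rows; each row shifts and turns the commanded pose from where the row before left it, along the tool's axes as they then stand; what a row does not reach is not made up. A row lasts 1/12 s, in which the tool goes at most 41.7 mm and 7.16 degrees, less where a joint would pass 70% of its speed; a pose out of reach is approached as far as the arm can. A call with a gripper value outside its range is refused whole. The fingers move at their own pace and stop on an object; "grip_force" is the grip in N (left out, the last holds). Time passes only in rows, so rows that do not move let the fingers close. It gives the time, the measured TCP pose, the force and the opening at its end, in the units of the state.
- ctrl.get_obs(): the state, without advancing time (a new reading comes with each control period).
- vision.get_image(name): name is "scene" or "top" or "wrist"; returns (picture, depth): 420x560x3 uint8, red, green, blue; 420x560 float32, m along the optical axis (not along the pixel's ray), 0 where there is no reading.
- vision.calibration(name): a dict with "fx", "fy", "cx", "cy" (pixels), "rvec" (rotation vector, rad) and "tvec" (3), from world to camera coordinates, as OpenCV has them; the wrist camera has in their place "hand_eye" (4x4, takes a point from camera to tool coordinates, whose origin is the TCP and whose axes are the flange's). Camera axes: x right, y down, z forward; pixel columns grow to the right and rows downward; lengths in m; the calibration is good to about 2 mm. A picture is of the moment at which its call begins: read the wrist's pose just before it. calibration takes no time and is no camera call.
- ctrl.finish_job(): hands the job in, once; it reports no verdict.
The state is a dict: "t": time; "q": joint angles; "dq": joint speeds; "effort": joint torques, N m; "tool_pos": TCP position; "tool_rot": TCP orientation; "contact_force": force on the tool from outside, world axes, zero at the start; "wrist_torque": the same for the moment, N m; "opening": finger opening in m.
Only numpy, scipy, OpenCV 4.12 (cv2) and the standard library are available. Lean on these libraries where they do the work, as an engineer would, in place of code of your own. Each camera call takes 0.05 s, during which the arm holds its last target. There are 200 camera calls.

### The job

Raise the lid of the wooden filler chest by its knob, swing the prop rod up from the chest's side until its tip catches in the slot of the lid's steel plate, then gently lower the lid onto the rod until the slot sits down on the rod's round collar. Feel for the slot rather than forcing the rod, do not let the lid drop, leave the other things on the bench alone, and let go of everything.

Things in the scene. Friction and masses are not known exactly. Their poses are not given: they have to be found in the camera images.
- chest: Plywood filler chest fixed to the bench; origin on the bench under the lidded compartment's centre; x to its back (away from the robot), y left, z up. Compartment 200 (x) x 260 (y) x 90 mm high; in front of it (x -100 to -220) a low open tray, walls 30 mm high, holding two loose filler blocks.
- hinge (a point): Middle of the lid's hinge axis, at the top of the chest's far wall, 90 mm above the bench, 100 mm behind the chest's centre. Axes as the chest's; the hinge axis runs along y.
- lid (a joint): Lid angle, rad: 0 shut, grows as it rises, stop at 1.3. Stiff hinge: the lid stays at any angle it is left, and must be pushed down too (knob force 2 to 5 N up, 0.5 to 2.5 N down). Wooden lid 210 mm from axis to front edge, 264 wide, 9 thick, 0.3 to 0.45 kg with its plate; its underside plane passes through the hinge axis.
- knob (a point): Centre of the lid's round wooden ball knob, 28 mm diameter, on a 10 mm stem at the middle of the lid's front edge: 245 mm from the hinge axis, 5 mm above the underside plane. Moves with the lid. Pinched from above across its left and right sides, it turns between the fingers as the lid swings.
- lid_under (a point): Nominal slot centre: point on the lower face of the lid's steel plate, in the lid's underside plane, 145 mm from the hinge axis, 178 mm right of the lid's middle. x to the hinge, y left, z out of the lid's top. Plate 4 mm thick, stands out 71 mm past the lid's right edge. Through slot 18 (x) x 14 (y) mm. The plate is bolted in long holes: the true slot lies up to 20 mm nearer the hinge or the front.
- pivot (a point): Pivot of the prop rod on the chest's right side: 144 mm in front of the hinge axis, 37 mm below it, 178 mm right of the chest's middle. Axes as the chest's; the rod swings in the upright x-z plane through here. The plain plate reaches 72 mm in front of the slot, 41 mm behind it, and does not shift in use.
- rod (a joint): Rod angle, rad: 0 level, pointing forward (to the robot), pi/2 upright, stop 2.3; stays where left. With the lid at 0.75 to 0.82 the tip meets the plain plate at 1.55 to 1.65; swung on, it slides to the hinge, pushing the lid up (3 to 14 N at the handle). Between 1.75 and 2.2 it drops into the slot, whose hinge-side edge stops it: force rises sharply. Then only lowering the lid seats it.
- rod_grip (a point): Middle of the round black sleeve, 14 mm thick, 52 mm long, on the prop rod's cross handle: the handle sticks out level to the right (along the chest's -y) from the rod, 110 mm from the pivot; this point is 80 mm right of the rod. Pinched from above across its front and back, it turns between the fingers as the rod swings. The steel rod is 10 mm thick, 0.1 kg in all.
- rod_tip (a point): End of the rod, 174 mm from the pivot (x along the rod to the pivot). The last 21 mm is a round-nosed pin 8 mm thick; behind it a 22 mm ball collar, centred 142 mm from the pivot. Rod and plate bend if pressed together with over 25 N (sliding takes 5 to 10 N). Just caught, this point is about 6 to 9 mm above the lid's underside plane; seated on the collar, about 17 mm.
- block_a: Bystander: loose filler block 75 x 24 x 22 mm, in the tray; origin under its centre.
- block_b: Bystander: loose filler block 60 x 24 x 22 mm, in the tray; origin under its centre.
- glue: Bystander: glue bottle, 52 mm diameter, 140 mm tall, left of the chest; origin under its centre.

How it is judged:
On the way, in this order (a step that is already met when the one before it is completed fails the run):
1. the lid is raised past 0.65 rad (value of joint lid above 0.65 rad and not (z of rod_tip in the frame of lid_under above 0.004 m)), for 0.2 s.
2. the rod's tip has caught in the slot of the lid's plate (tip over 4 mm above the lid's underside plane) (z of rod_tip in the frame of lid_under above 0.004 m and x of rod_tip in the frame of lid_under between -0.05 and 0.035 m and value of joint lid above 0.6 rad), for 0.2 s.
At the end, for the whole second after the job is handed in: The lid stands propped (above 0.6 rad) and at rest: the rod's pin is through the slot of the lid's plate with its end at least 14 mm above the lid's underside plane (within about 3 mm of sitting on the collar) (z of rod_tip in the frame of lid_under above 0.014 m and x of rod_tip in the frame of lid_under between -0.05 and 0.035 m and value of joint lid above 0.6 rad and velocity of joint lid between -0.05 and 0.05 rad/s and velocity of joint rod between -0.05 and 0.05 rad/s); the robot touches nothing.
It fails at once if rod and lid pressed against one another with more than 25 N (contact force between rod and lid above 25 N).
It fails at once if lid dropped (falling faster than 1.5 rad/s) (velocity of joint lid below -1.5 rad/s).
It fails at once if a bystander moved more than 30 mm (distance of any of block_a, block_b, glue, mallet, scraper, cup, offcut, dust_brush from where it was at the start of the episode above 0.03 m).
It also fails if it takes over 72 s, if anything falls off the work surface, if the arm or the gripper's body presses on something with over 40 N, if the wrist force passes 120 N, or if a joint passes its speed limit or range.

## Working session

There is one attempt and no reset: what is moved stays moved. The work goes in short steps, Python scripts to look and compute and a tool call to move; the robot and the scene stay as the last step left them, time stands still between calls to the robot, and variables do not carry over. Pictures are saved under pics/ and viewed, about 8 in all and at most 12, crops included, and the job is handed in when it is done.

Besides the shell and the picture viewer there is one more tool, called after "Call:" in YAML: its name, and indented under it one key for each argument. jog_arm: Moves the arm, as the interface text tells. Its arguments: {"type":"object","properties":{"deltas":{"type":"array"},"grip_force":{"type":"number"}},"required":["deltas"]}

```bash
mkdir -p pics; ls; cat > h.py <<'E'
import numpy as np, cv2
from scipy.spatial.transform import Rotation as R
from station import ctrl, vision
def shot(n,f):
    im,d=vision.get_image(n); cv2.imwrite(f'pics/{f}.png',cv2.cvtColor(im,cv2.COLOR_RGB2BGR)); np.save(f'pics/{f}.npy',d); return im,d
def w(n,f,u,v,r=1,st=None):
    d=np.load(f'pics/{f}.npy')[v-r:v+r+1,u-r:u+r+1]; z=np.median(d[d>0]); c=vision.calibration(n)
    p=np.array([(u-c['cx'])/c['fx']*z,(v-c['cy'])/c['fy']*z,z])
    if 'rvec' in c: return R.from_rotvec(np.ravel(c['rvec'])).as_matrix().T@(p-np.ravel(c['tvec']))
    p=(np.array(c['hand_eye'])@np.r_[p,1])[:3]
    return R.from_rotvec(st['tool_rot']).apply(p)+st['tool_pos']
E
python3 - <<'E'
from h import *
shot('top','top0');shot('scene','sc0')
o=ctrl.get_obs();print(o,ctrl.tcp_to_tips)
print(R.from_rotvec(o['tool_rot']).as_matrix().round(3))
E
```

```text
pics
{'t': 0.1, 'q': array([ 1.15302655e+00,  5.32877619e-02,  1.61419521e+00,  1.00361874e-05,
        1.47601245e+00, -1.18993808e-01]), 'dq': array([-1.40205298e-03, -2.52833122e-03, -3.69819319e-03,  5.34142390e-04,
       -3.46526240e-04, -6.90093750e-05]), 'effort': array([-7.00432101e-04, -3.94902921e+01, -3.71363175e+01, -1.81320825e-04,
        3.95269773e-03, -2.93698761e-06]), 'tool_pos': array([0.18371418, 0.59675425, 0.21746489]), 'tool_rot': array([-4.67497301e-01, -3.10609270e+00,  2.87723871e-03]), 'contact_force': array([-0.61434727, -0.93874207,  0.51315323]), 'wrist_torque': array([-0.04719988, -0.05430636,  0.03807288]), 'opening': 0.08522810428596325} 0.022
[[-0.956  0.294 -0.001]
 [ 0.294  0.956 -0.002]
 [ 0.    -0.002 -1.   ]]
```

View pics/top0.png

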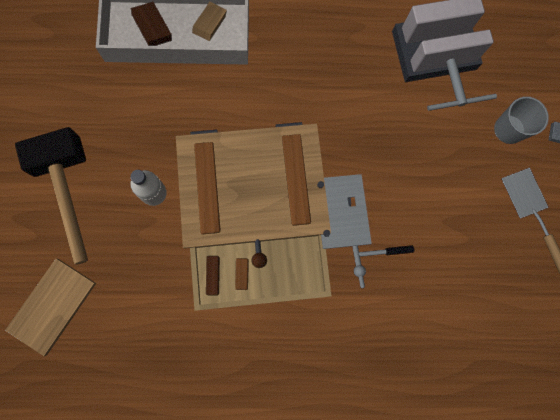

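View pics/sc0.png

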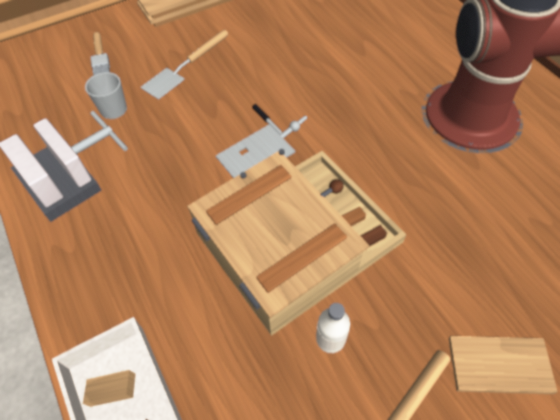

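The top view shows the knob at (259,260), black sleeve at (400,250), slot at (351,201), collar at (360,271), and lid corners (177,135), (318,126), (328,235), (183,245). The blocks lie in the tray left of the knob.

```bash
python3 - <<'E'
from h import *
for n,u,v in [('knob',259,260),('slv',400,250),('slvL',389,251),('slvR',411,249),('collar',360,271),('rodhandle',358,253),('plate near slot',342,205),('plate',345,225),('lid fl',186,240),('lid fr',322,230),('lid bl',181,140),('lid br',314,130),('blockb',241,274),('blka',212,275),('bench',400,300)]:
    print(n,w('top','top0',u,v).round(4))
c=vision.calibration('top');print(c)
# rays for slot edges on plate plane z~.094
Rm=R.from_rotvec(np.ravel(c['rvec'])).as_matrix();t=np.ravel(c['tvec']);C=-Rm.T@t
def ray(u,v,z):
    d=Rm.T@np.array([(u-c['cx'])/c['fx'],(v-c['cy'])/c['fy'],1]);return C+d*(z-C[2])/d[2]
for p in [(177,135),(318,126),(328,235),(183,245),(322,178),(360,176),(370,243),(324,248)]: print(p,ray(*p,.097).round(4))
im=cv2.imread('pics/top0.png')
cv2.imwrite('pics/crop.png',cv2.resize(im[165:295,235:425],None,fx=4,fy=4,interpolation=cv2.INTER_CUBIC))
E
```

```text
knob [0.4344 0.0721 0.1195]
slv [ 0.4571 -0.1846  0.0887]
slvL [ 0.4551 -0.1644  0.0884]
slvR [ 0.4589 -0.2045  0.0903]
collar [ 0.4176 -0.1077  0.102 ]
rodhandle [ 0.4512 -0.1078  0.0866]
plate near slot [ 0.5372 -0.0778  0.1011]
plate [ 0.5002 -0.0825  0.102 ]
lid fl [0.4699 0.2014 0.1082]
lid fr [ 0.4898 -0.04    0.1079]
lid bl [0.6568 0.2185 0.0993]
lid br [ 0.6801 -0.0282  0.0988]
blockb [0.4151 0.1064 0.032 ]
blka [0.4128 0.1613 0.0325]
bench [ 0.3679 -0.2051  0.0009]
{'fx': 506.98073818877, 'fy': 506.98073818877, 'cx': 277.5430680213687, 'cy': 214.46779390115904, 'rvec': array([ 2.15133764, -2.13653929,  0.22216169]), 'tvec': array([0.03414987, 0.52854469, 0.9267117 ])}
(177, 135) [0.6671 0.2266 0.097 ]
(318, 126) [ 0.6888 -0.036   0.097 ]
(328, 235) [ 0.4824 -0.0521  0.097 ]
(183, 245) [0.4622 0.2081 0.097 ]
(322, 178) [ 0.5883 -0.0424  0.097 ]
(360, 176) [ 0.593 -0.113  0.097]
(370, 243) [ 0.4685 -0.1281  0.097 ]
(324, 248) [ 0.4588 -0.0445  0.097 ]
```

View pics/crop.png

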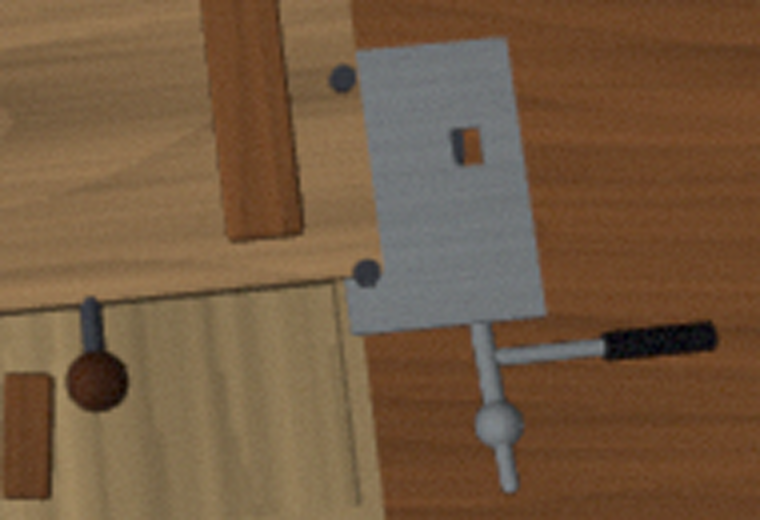

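Call:
jog_arm:
  deltas:
    - [0, 0, -0.0955, 0, 0, 0, 1]
    - [0, 0, -0.0955, 0, 0, 0, 1]
    - [0, 0, -0.0955, 0, 0, 0, 1]
    - [0, 0, -0.0955, 0, 0, 0, 1]
    - [0, 0, 0, -1.2, -3.2, 0, 1]
    - [0, 0, 0, -1.2, -3.2, 0, 1]
    - [0, 0, 0, -1.2, -3.2, 0, 1]
    - [0, 0, 0, -1.2, -3.2, 0, 1]
    - [0, 0, 0, -1.2, -3.2, 0, 1]
    - [0, 0, 0, -1.2, -3.2, 0, 1]
    - [0, 0, 0, -1.2, -3.2, 0, 1]
    - [0, 0, 0, -1.2, -3.2, 0, 1]

```text
t: 1.1
tool_pos: [0.301, 0.3485, 0.2181]
tool_rot: [0.131, -3.138, 0.001]
contact_force: [0.6, -0.7, 0.0]
opening: 0.0855
```

Call:
jog_arm:
  deltas:
    - [0, 0, 0, -1.2, -3.2, 0, 1]
    - [0, 0, 0, -1.2, -3.2, 0, 1]
    - [0, 0, 0, -1.2, -3.2, 0, 1]
    - [0, 0, 0, -1.2, -3.2, 0, 1]
    - [0, 0, 0, -1.2, -3.2, 0, 1]
    - [0, 0, 0, -1.2, -3.2, 0, 1]
    - [0, 0, 0, -1.2, -3.2, 0, 1]
    - [0, 0, 0, -1.2, -3.2, 0, 1]
    - [0, 0, 0, -1.2, -3.2, 0, 1]
    - [0, 0, 0, 0, 0, 0, 1]
    - [0, 0, 0, 0, 0, 0, 1]

```text
t: 2.02
tool_pos: [0.4325, 0.0709, 0.2181]
tool_rot: [0.125, -3.138, -0.001]
contact_force: [-0.2, 0.0, -0.7]
opening: 0.0853
```

```bash
python3 - <<'E'
from h import *
o=ctrl.get_obs();np.save('pics/w1o.npy',o,allow_pickle=True);shot('wrist','w1')
print(o['tool_pos'],R.from_rotvec(o['tool_rot']).as_matrix().round(3),o['contact_force'])
E
```

```text
[0.43251671 0.07089168 0.21808129] [[-0.997 -0.079 -0.001]
 [-0.079  0.997  0.   ]
 [ 0.001  0.    -1.   ]] [-0.15316413  0.03767457 -0.68389211]
```

View pics/w1.png

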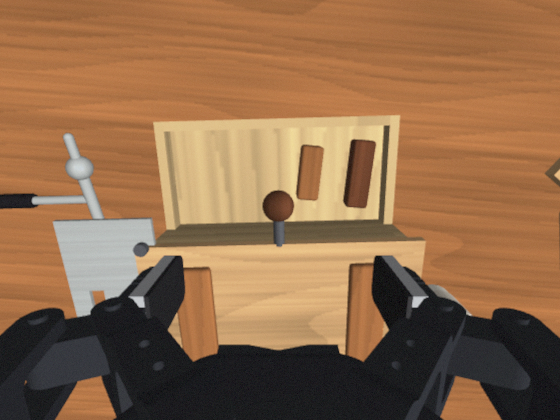

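Wrist view: the knob sits at (279,207), centred between the fingers; the lid front edge runs (137,245)-(424,240), so yaw is nearly aligned.

```bash
python3 - <<'E'
from h import *
o=np.load('pics/w1o.npy',allow_pickle=True).item()
P={}
for n,u,v in [('knob',279,207),('collar',79,168),('handle',50,200),('rod',92,200),('slvend',20,200),('plate',85,240),('plateL',75,270),('lidL',160,250),('lidR',400,246),('trayL',172,123),('trayR',385,120)]:
    P[n]=w('wrist','w1',u,v,1,o);print(n,P[n].round(4))
for a,b in [('lidL','lidR'),('trayL','trayR')]:
    d=P[b]-P[a];print('yaw',np.arctan2(-d[0],d[1]))
E
```

```text
knob [0.4341 0.0716 0.119 ]
collar [ 0.4178 -0.1044  0.0996]
handle [ 0.4531 -0.143   0.0853]
rod [ 0.45   -0.1038  0.0851]
slvend [ 0.4544 -0.1689  0.0881]
plate [ 0.4835 -0.1026  0.1027]
plateL [ 0.5153 -0.1153  0.1013]
lidL [ 0.4859 -0.0326  0.1073]
lidR [0.4649 0.1839 0.1075]
trayL [ 0.3751 -0.0461  0.0292]
trayR [0.3544 0.1778 0.0291]
yaw 0.09657625162824375
yaw 0.0921265719497255
```

Call:
jog_arm:
  deltas:
    - [0, 0, -0.012, -0.15, 0.05, 1.8, 1]
    - [0, 0, 0, 0, 0, 2, 1]
    - [0, 0, 0, 0, 0, 2, 1]
    - [0, 0, 0, 0, 0, 2, 1]
    - [0, 0, 0, 0, 0, 2, 1]
    - [0, 0, 0, 0, 0, 1.1, 1]
    - [0, 0, 0, 0, 0, 0, 0]
    - [0, 0, 0, 0, 0, 0, 0]
    - [0, 0, 0, 0, 0, 0, 0]
    - [0, 0, 0, 0, 0, 0, 0]
    - [0, 0, 0, 0, 0, 0, 0]
    - [0, 0, 0, 0, 0, 0, 0]
  grip_force: 40

```text
t: 3.07
tool_pos: [0.4346, 0.0727, 0.1107]
tool_rot: [-0.149, 3.136, -0.0]
contact_force: [-0.6, 0.5, 0.1]
opening: 0.0124
```

Call:
jog_arm:
  deltas:
    - [0, 0, 0, 0, 0, 0, 0]
    - [0, 0, 0, 0, 0, 0, 0]
    - [0, 0, 0, 0, 0, 0, 0]

```text
t: 3.32
tool_pos: [0.434, 0.0727, 0.1098]
tool_rot: [-0.149, 3.138, 0.0]
contact_force: [1.0, -0.3, -0.1]
opening: 0.0002
```

```bash
python3 - <<'E'
from h import *
o=ctrl.get_obs();a,_=shot('wrist','w2');b,_=shot('scene','sc2')
print(o['tool_pos'],o['opening'])
for u,v in [(279,207)]: pass
im=np.hstack([cv2.imread('pics/w2.png')[:, 100:460],cv2.resize(cv2.imread('pics/sc2.png')[100:300,200:420],None,fx=2.1,fy=2.1)[:420]])
cv2.imwrite('pics/m2.png',im[:,:800])
E
```

```text
[0.4340138  0.07269086 0.10975033] 0.00024578532564738606
```

View pics/m2.png

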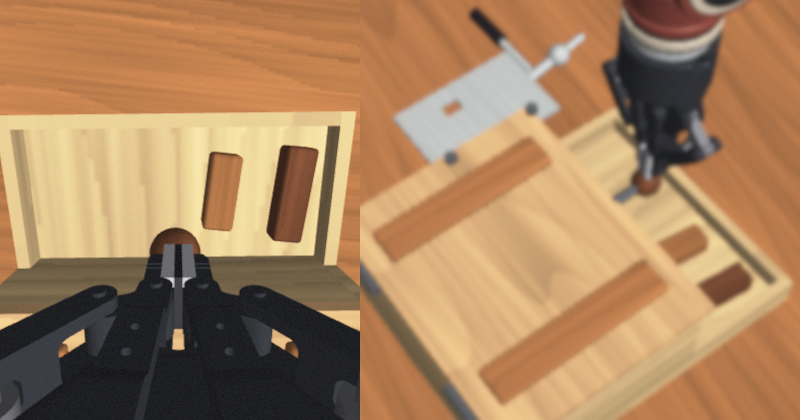

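Fingers closed shut with the knob still visible in front of/below the tips ((278,238) in the full wrist frame). Measuring where lid and knob are now.

```bash
python3 - <<'E'
from h import *
o=ctrl.get_obs()
for u,v in [(278,236),(258,240),(298,240),(278,230),(278,250),(278,262),(278,272),(120,330),(440,330)]: print(u,v,w('wrist','w2',u,v,1,o).round(4))
print('scene')
# scene knob in crop at (648,183)->
u=200+(648-360)/2.1; v=100+183/2.1; print(u,v)
for du,dv in [(0,0),(0,3),(3,0),(-4,0)]: print(w('scene','sc2',round(u)+du,round(v)+dv,1).round(4))
print('sc0 knob',w('scene','sc0',336,186,1))
for p in [(255,230),(300,175),(215,195)]: print(w('scene','sc0',*p,2).round(4),w('scene','sc2',*p,2).round(4))
E
```

```text
278 236 [0.4243 0.0714 0.1116]
258 240 [0.4279 0.0613 0.1105]
298 240 [0.4641 0.0927 0.0086]
278 230 [0.4227 0.0713 0.1067]
278 250 [0.4227 0.0713 0.1338]
278 262 [0.4228 0.0713 0.1462]
278 272 [0.4229 0.0713 0.1549]
120 330 [0.4259 0.0288 0.1911]
440 330 [0.4178 0.1147 0.191 ]
scene
337.1428571428571 187.14285714285714
[0.4405 0.0802 0.1154]
[0.4414 0.0824 0.1091]
[0.4347 0.0818 0.1131]
[0.4459 0.0753 0.1133]
sc0 knob [0.44116319 0.07775977 0.1160305 ]
[0.6109 0.0777 0.1023] [0.6109 0.0775 0.1019]
[0.482  0.0174 0.1079] [0.4817 0.0171 0.1073]
[ 0.6395 -0.0274  0.1008] [ 0.6396 -0.027   0.1014]
```

```bash
python3 - <<'E'
from h import *
for v in range(160,196,2): print(v,[tuple(w('scene','sc2',u,v,0).round(3)) for u in (330,335,339,343)])
im=cv2.imread('pics/sc2.png')[120:220,280:400]
im2=cv2.imread('pics/w2.png')[210:310,220:340]
cv2.imwrite('pics/m3.png',np.hstack([cv2.resize(x,(400,333),interpolation=cv2.INTER_CUBIC) for x in (im,im2)]))
E
```

```text
160 [(np.float64(0.448), np.float64(0.061), np.float64(0.178)), (np.float64(0.444), np.float64(0.07), np.float64(0.185)), (np.float64(0.449), np.float64(0.085), np.float64(0.205)), (np.float64(0.445), np.float64(0.092), np.float64(0.21))]
162 [(np.float64(0.446), np.float64(0.058), np.float64(0.168)), (np.float64(0.445), np.float64(0.071), np.float64(0.182)), (np.float64(0.449), np.float64(0.087), np.float64(0.201)), (np.float64(0.443), np.float64(0.09), np.float64(0.201))]
164 [(np.float64(0.446), np.float64(0.06), np.float64(0.165)), (np.float64(0.443), np.float64(0.069), np.float64(0.173)), (np.float64(0.449), np.float64(0.087), np.float64(0.196)), (np.float64(0.44), np.float64(0.088), np.float64(0.191))]
166 [(np.float64(0.382), np.float64(-0.023), np.float64(0.026)), (np.float64(0.444), np.float64(0.072), np.float64(0.171)), (np.float64(0.449), np.float64(0.088), np.float64(0.191)), (np.float64(0.441), np.float64(0.089), np.float64(0.187))]
168 [(np.float64(0.38), np.float64(-0.024), np.float64(0.016)), (np.float64(0.441), np.float64(0.068), np.float64(0.159)), (np.float64(0.445
[... 2523 characters left out ...]
453), np.float64(0.076), np.float64(0.11)), (np.float64(0.445), np.float64(0.081), np.float64(0.11)), (np.float64(0.438), np.float64(0.084), np.float64(0.109)), (np.float64(0.385), np.float64(0.034), np.float64(0.009))]
192 [(np.float64(0.453), np.float64(0.078), np.float64(0.106)), (np.float64(0.445), np.float64(0.082), np.float64(0.104)), (np.float64(0.437), np.float64(0.084), np.float64(0.101)), (np.float64(0.388), np.float64(0.038), np.float64(0.008))]
194 [(np.float64(0.413), np.float64(0.027), np.float64(0.006)), (np.float64(0.405), np.float64(0.034), np.float64(0.009)), (np.float64(0.398), np.float64(0.039), np.float64(0.01)), (np.float64(0.389), np.float64(0.041), np.float64(0.007))]
```

View pics/m3.png

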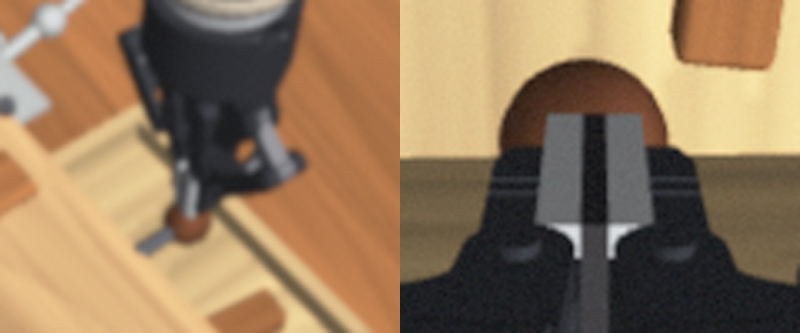

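The crop shows the shut fingertips lying above the ball (tip end at wrist row ~244, z≈0.125): the tips are really ~37 mm higher than the TCP reading plus tcp_to_tips suggests. I'll open, go lower and pinch again.

Call:
jog_arm:
  deltas:
    - [0, 0, 0, 0, 0, 0, 1]
    - [0, 0, 0, 0, 0, 0, 1]
    - [0, 0, 0, 0, 0, 0, 1]
    - [0, 0, 0, 0, 0, 0, 1]
    - [0, 0, 0, 0, 0, 0, 1]
    - [0, 0, 0, 0, 0, 0, 1]
    - [0, 0, 0, 0, 0, 0, 1]
    - [0, 0, 0, -0.15, 0, 1, 1]
    - [0, 0, 0, 0, 0, 1.2, 1]
    - [0, 0, 0, 0, 0, 1, 1]
    - [0, 0, 0, 0, 0, 0, 0]
    - [0, 0, 0, 0, 0, 0, 0]

```text
t: 4.42
tool_pos: [0.4341, 0.0729, 0.0758]
tool_rot: [0.149, -3.135, -0.0]
contact_force: [-0.8, 0.4, -0.1]
opening: 0.0641
```

Call:
jog_arm:
  deltas:
    - [0, 0, 0, 0, 0, 0, 0]
    - [0, 0, 0, 0, 0, 0, 0]
    - [0, 0, 0, 0, 0, 0, 0]
    - [0, 0, 0, 0, 0, 0, 0]
    - [0, 0, 0, 0, 0, 0, 0]
    - [0, 0, 0, 0, 0, 0, 0]

```text
t: 4.92
tool_pos: [0.436, 0.0712, 0.0782]
tool_rot: [-0.15, 3.137, -0.007]
contact_force: [-0.3, -5.7, 0.6]
opening: 0.0262
```

Call:
jog_arm:
  deltas:
    - [0, 0, 0, 0, -0.1, 0, 0]
    - [0, 0, 0, -0.12, 0, -0.75, 0]
    - [0, 0, 0, -0.12, 0, -0.75, 0]
    - [0, 0, 0, -0.12, 0, -0.75, 0]
    - [0, 0, 0, -0.12, 0, -0.75, 0]
    - [0, 0, 0, -0.12, 0, -0.75, 0]
    - [0, 0, 0, -0.12, 0, -0.75, 0]

```text
t: 5.5
tool_pos: [0.4431, 0.0719, 0.1231]
tool_rot: [-0.149, 3.137, -0.003]
contact_force: [4.8, -5.1, -6.6]
opening: 0.0257
```

Call:
jog_arm:
  deltas:
    - [0, 0, 0, -0.26, -0.1, -0.72, 0]
    - [0, 0, 0, -0.26, 0, -0.72, 0]
    - [0, 0, 0, -0.26, 0, -0.72, 0]
    - [0, 0, 0, -0.26, 0, -0.72, 0]
    - [0, 0, 0, -0.26, 0, -0.72, 0]
    - [0, 0, 0, -0.26, 0, -0.72, 0]
    - [0, 0, 0, -0.39, 0, -0.66, 0]
    - [0, 0, 0, -0.39, 0, -0.66, 0]
    - [0, 0, 0, -0.39, 0, -0.66, 0]
    - [0, 0, 0, -0.39, 0, -0.66, 0]
    - [0, 0, 0, -0.39, 0, -0.66, 0]
    - [0, 0, 0, -0.39, 0, -0.66, 0]

```text
t: 6.5
tool_pos: [0.4828, 0.076, 0.2056]
tool_rot: [-0.149, 3.136, 0.003]
contact_force: [2.9, 4.0, -6.6]
opening: 0.0258
```

Call:
jog_arm:
  deltas:
    - [0, 0, 0, -0.5, 0, -0.57, 0]
    - [0, 0, 0, -0.5, 0, -0.57, 0]
    - [0, 0, 0, -0.5, 0, -0.57, 0]
    - [0, 0, 0, -0.5, 0, -0.57, 0]
    - [0, 0, 0, 0, 0, 0, 0]
    - [0, 0, 0, 0, 0, 0, 0]

```text
t: 7.0
tool_pos: [0.5033, 0.0782, 0.2299]
tool_rot: [-0.151, 3.134, 0.003]
contact_force: [3.5, 6.4, -3.8]
opening: 0.0253
```

```bash
python3 - <<'E'
from h import *
o=ctrl.get_obs();print(o['tool_pos'],o['contact_force'],o['opening']);shot('top','t3')
E
```

```text
[0.50328864 0.07817873 0.22986913] [ 3.50434143  6.41209115 -3.79812127] 0.025309651775234587
```

View pics/t3.png

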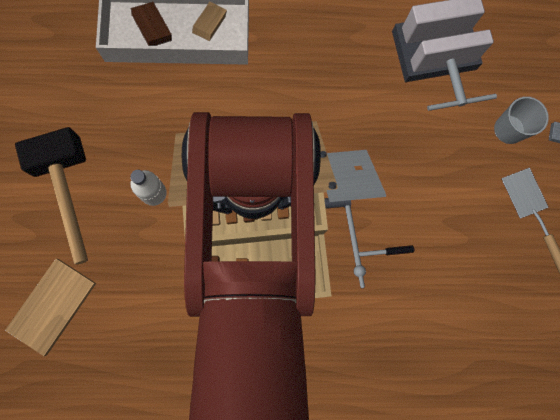

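The lid is up, with the plate at (330-380,155-200) and its slot at (358,168); the rod and sleeve (400,250) are free. Fit the plate plane for the lid angle, and check the rod.

```bash
cat >> h.py <<'E'
PSI=.092
def ch(p): # world xy -> chest axes
    c,s=np.cos(PSI),np.sin(PSI); p=np.asarray(p); return np.stack([p[...,0]*c+p[...,1]*s,-p[...,0]*s+p[...,1]*c,p[...,2]],-1)
def plane(n,f,us,vs,st=None):
    P=np.array([w(n,f,u,v,1,st) for u in us for v in vs]);Q=ch(P)
    A=np.c_[Q[:,:2],np.ones(len(Q))];k,res,_,_=np.linalg.lstsq(A,Q[:,2],rcond=None)
    e=Q[:,2]-A@k; return k,np.std(e),Q
E
python3 - <<'E'
from h import *
k,s,Q=plane('top','t3',[340,346,366,370],[160,176,182,188,194]); print(k,s,'angle',np.arctan(-k[0]))
# hinge x in chest frame: plane top surface is 4mm above underside; z=.09 underside
ph=np.arctan(-k[0]); y=Q[:,1].mean()
xh=(0.09+0.004/np.cos(ph)-k[2]-k[1]*y)/k[0]; print('hinge chest-x',xh)
for n,u,v in [('slv',400,250),('slvL',389,251),('slvR',410,249),('collar',360,271),('rodh',357,253),('rod',352,230),('slotedge',352,168)]:
    p=w('top','t3',u,v);print(n,p.round(4),ch(p).round(4))
print('knob0',ch(np.array([.4355,.0718,.106])))
E
```

```text
[-0.8650771  -0.01584171  0.68759193] 0.0005744098387291161 angle 0.7131822384530554
hinge chest-x 0.6871035316397368
slv [ 0.457  -0.1845  0.0891] [ 0.4381 -0.2257  0.0891]
slvL [ 0.455  -0.1642  0.0891] [ 0.438  -0.2053  0.0891]
slvR [ 0.4589 -0.2027  0.09  ] [ 0.4383 -0.244   0.09  ]
collar [ 0.4177 -0.1079  0.101 ] [ 0.406  -0.1458  0.101 ]
rodh [ 0.4512 -0.1059  0.087 ] [ 0.4395 -0.1469  0.087 ]
rod [ 0.4953 -0.1001  0.0738] [ 0.484  -0.1452  0.0738]
slotedge [ 0.581  -0.0804  0.1953] [ 0.5712 -0.1334  0.1953]
knob0 [0.44025455 0.03148685 0.106     ]
```

Call:
jog_arm:
  deltas:
    - [0, 0, 0, -0.35, 0.1, -0.37, 0]
    - [0, 0, 0, -0.35, 0.05, -0.37, 0]
    - [0, 0, 0, -0.35, 0, -0.37, 0]
    - [0, 0, 0, 0, 0, 0, 0]
    - [0, 0, 0, 0, 0, 0, 0]
    - [0, 0, 0, 0, 0, 0, 0]

```text
t: 7.55
tool_pos: [0.5135, 0.0793, 0.2399]
tool_rot: [-0.148, 3.135, -0.001]
contact_force: [6.8, 1.0, -8.9]
opening: 0.0252
```

```bash
python3 - <<'E'
from h import *
o=ctrl.get_obs();print(o['tool_pos'],o['contact_force'],o['opening']);shot('top','t4')
k,s,Q=plane('top','t4',[340,346,368,372],[160,176,182,188]); print(k,s,'angle',np.arctan(-k[0]))
E
```

```text
[0.51346748 0.0793051  0.23993555] [ 6.8317574   1.03709357 -8.85351188] 0.025182122995521194
[-0.96976107 -0.01874211  0.75905028] 0.0007709765006479425 angle 0.7700477983505473
```

Call:
jog_arm:
  deltas:
    - [0, 0, 0, -0.25, 0, -0.25, 0]
    - [0, 0, 0, 0, 0, 0, 0]
    - [0, 0, 0, 0, 0, 0, 1]
    - [0, 0, 0, 0, 0, 0, 1]
    - [0, 0, 0, 0, 0, 0, 1]
    - [0, 0, 0, 0, 0, 0, 1]
    - [0, 0, 0, 0, 0, 0, 1]
    - [0, 0, 0, 0, 0, 0, 1]
    - [0, 0, 0, 0, 0, 0, 1]
    - [0, 0, 0, 0, 0, -2, 1]
    - [0, 0, 0, 0, 0, -3, 1]
    - [0, 0, 0, 0, 0, -2, 1]

```text
t: 8.6
tool_pos: [0.5144, 0.0799, 0.3136]
tool_rot: [-0.15, 3.137, -0.0]
contact_force: [0.2, 0.7, 1.0]
opening: 0.0854
```

Call:
jog_arm:
  deltas:
    - [0, 0, 0, 0.82, -2.64, 0, 1]
    - [0, 0, 0, 0.82, -2.64, 0, 1]
    - [0, 0, 0, 0.82, -2.64, 0, 1]
    - [0, 0, 0, 0.82, -2.64, 0, 1]
    - [0, 0, 0, 0.82, -2.64, 0, 1]
    - [0, 0, 0, 0.82, -2.64, 0, 1]
    - [0, 0, 0, 0.82, -2.64, 0, 1]
    - [0, 0, 0, 0.82, -2.64, 0, 1]
    - [0, 0, 0, 0.82, -2.64, 0, 1]
    - [0, 0, 0, 0.82, -2.64, 0, 1]
    - [0, 0, 0, 0, 0, 0, 1]

```text
t: 9.52
tool_pos: [0.4567, -0.1942, 0.3116]
tool_rot: [0.142, -3.137, 0.002]
contact_force: [-0.4, 0.0, -0.1]
opening: 0.0857
```

```bash
python3 - <<'E'
from h import *
o=ctrl.get_obs();print(o['tool_pos'],o['q']);shot('top','t5')
k,s,Q=plane('top','t5',[340,346,368,372],[160,176,182]); print(k,s,'angle',np.arctan(-k[0]))
E
```

```text
[ 0.45668718 -0.19419929  0.31159496] [-5.51042160e-01 -2.97917165e-01  1.78086751e+00 -1.86757467e-03
  1.65870098e+00 -2.21233966e+00]
[-0.98163936 -0.01753231  0.76858658] 0.0006068773297832838 angle 0.776133047418273
```

Call:
jog_arm:
  deltas:
    - [0, 0, 0.124, 0, 0, 0, 1]
    - [0, 0, 0.124, 0, 0, 0, 1]
    - [0, 0, 0.124, 0, 0, 0, 1]
    - [0, 0, 0.124, 0, 0, 0, 1]
    - [0, 0, 0.124, 0, 0, 0, 1]
    - [0, 0, 0.124, 0, 0, 0, 1]
    - [0, 0, 0.124, 0, 0, 0, 1]
    - [0, 0, 0.124, 0, 0, 0, 1]
    - [0, 0, 0.124, 0, 0, 0, 1]
    - [0, 0, 0.124, 0, 0, 0, 1]
    - [0, 0, 0.124, 0, 0, 0, 1]
    - [0, 0, 0.124, 0, 0, 0, 1]

```text
t: 10.57
tool_pos: [0.4581, -0.1895, 0.3119]
tool_rot: [-2.021, -2.405, -0.001]
contact_force: [0.1, 0.1, -0.2]
opening: 0.0857
```

Call:
jog_arm:
  deltas:
    - [0, 0, 0.124, 0, 0, 0, 1]
    - [0, 0, 0.124, 0, 0, 0, 1]
    - [0, 0, 0.124, 0, 0, 0, 1]
    - [0, 0, 0.124, 0, 0, 0, 1]
    - [0, 0, 0.124, 0, 0, 0, 1]
    - [0, 0, 0.124, 0, 0, 0, 1]
    - [0, 0, 0.124, 0, 0, 0, 1]
    - [0, 0, 0.124, 0, 0, 0, 1]
    - [0, 0, 0.124, 0, 0, 0, 1]
    - [0, 0, 0.124, 0, 0, 0, 1]
    - [0, 0, 0.124, 0, 0, 0, 1]
    - [0, 0, 0.124, 0, 0, 0, 1]

```text
t: 11.57
tool_pos: [0.458, -0.1895, 0.3118]
tool_rot: [-3.115, -0.401, -0.0]
contact_force: [0.2, -0.2, -0.5]
opening: 0.0855
```

Call:
jog_arm:
  deltas:
    - [0, 0, 0.124, 0, 0, 0, 1]
    - [0, 0, 0.124, 0, 0, 0, 1]
    - [0, 0, 0.124, 0, 0, 0, 1]
    - [0, 0, 0.124, 0, 0, 0, 1]
    - [0, 0, 0.124, 0, 0, 0, 1]
    - [0, 0, 0.124, 0, 0, 0, 1]
    - [0, 0, 0.124, 0, 0, 0, 1]
    - [0, 0, 0.124, 0, 0, 0, 1]
    - [0, 0, 0.124, 0, 0, 0, 1]
    - [0, 0, 0.124, 0, 0, 0, 1]
    - [0, 0, 0.124, 0, 0, 0, 1]
    - [0, 0, 0.124, 0, 0, 0, 1]

```text
t: 12.57
tool_pos: [0.4581, -0.1895, 0.3119]
tool_rot: [-2.564, 1.815, 0.0]
contact_force: [0.9, -0.7, -0.3]
opening: 0.0851
```

Call:
jog_arm:
  deltas:
    - [0, 0, 0.124, 0, 0, 3, 1]
    - [0, 0, 0.124, 0, 0, 3, 1]
    - [0, 0, 0, 0, 0, 3, 1]
    - [0, 0, 0, 0, 0, 3, 1]
    - [0, 0, 0, 0, 0, 0, 1]
    - [0, 0, 0, 0, 0, 0, 1]

```text
t: 13.07
tool_pos: [0.457, -0.1892, 0.1904]
tool_rot: [2.326, -2.111, -0.006]
contact_force: [0.6, 0.2, 1.1]
opening: 0.0852
```

```bash
python3 - <<'E'
from h import *
o=ctrl.get_obs();print(o['tool_pos'],o['q'],o['contact_force']);print(R.from_rotvec(o['tool_rot']).as_matrix().round(3))
print(np.array(vision.calibration('wrist')['hand_eye']).round(3))
shot('wrist','w5');np.save('pics/w5o.npy',o,allow_pickle=True)
E
```

```text
[ 0.45697404 -0.18923972  0.19036862] [-5.43357085e-01 -2.45388259e-01  1.93792874e+00  2.62848889e-04
  1.45308364e+00  2.50150573e+00] [0.61111783 0.15764771 1.11560976]
[[ 0.097 -0.995 -0.003]
 [-0.995 -0.097  0.002]
 [-0.003  0.003 -1.   ]]
[[-0.001 -0.965 -0.261  0.066]
 [ 1.    -0.001 -0.     0.   ]
 [-0.    -0.261  0.965 -0.154]
 [ 0.     0.     0.     1.   ]]
```

View pics/w5.png

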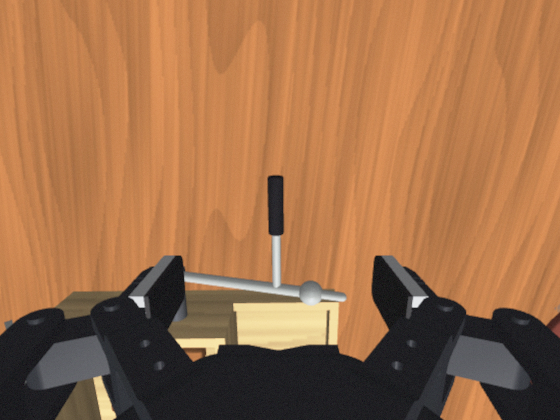

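The sleeve is at (276,205), handle vertical in the picture and centred between the open fingers; descend and pinch.

Call:
jog_arm:
  deltas:
    - [0, 0, 0, 0, 0, 2.8, 1]
    - [0, 0, 0, 0, 0, 2.8, 1]
    - [0, 0, 0, 0, 0, 2.8, 1]
    - [0, 0, 0, 0, 0, 2.8, 1]
    - [0, 0, 0, 0, 0, 2.8, 1]
    - [0, 0, 0, 0, 0, 0, 1]
    - [0, 0, 0, 0, 0, 0, 0]
    - [0, 0, 0, 0, 0, 0, 0]
    - [0, 0, 0, 0, 0, 0, 0]
    - [0, 0, 0, 0, 0, 0, 0]
    - [0, 0, 0, 0, 0, 0, 0]
    - [0, 0, 0, 0, 0, 0, 0]
  grip_force: 30

```text
t: 14.12
tool_pos: [0.4588, -0.191, 0.053]
tool_rot: [-2.324, 2.112, -0.004]
contact_force: [6.1, -0.2, -3.5]
opening: 0.013
```

Call:
jog_arm:
  deltas:
    - [0, 0, 0, 0, 0, 0, 0]
    - [0, 0, 0, 0, 0, 0, 0]
    - [0, 0, 0, 0, 0, 0, 0]
    - [0, 0, 0, 0, 0, 0, 0]

```text
t: 14.45
tool_pos: [0.4587, -0.191, 0.0523]
tool_rot: [-2.324, 2.112, -0.004]
contact_force: [5.0, -1.3, -1.0]
opening: 0.0125
```

Call:
jog_arm:
  deltas:
    - [0, 0, 0, 0, -0.265, -0.683, 0]
    - [0, 0, 0, 0, -0.265, -0.683, 0]
    - [0, 0, 0, 0, -0.265, -0.683, 0]
    - [0, 0, 0, 0, -0.395, -0.616, 0]
    - [0, 0, 0, 0, -0.395, -0.616, 0]
    - [0, 0, 0, 0, -0.395, -0.616, 0]

```text
t: 14.95
tool_pos: [0.4755, -0.1892, 0.0906]
tool_rot: [2.322, -2.109, -0.006]
contact_force: [-3.5, -4.2, -0.8]
opening: 0.0129
```

Call:
jog_arm:
  deltas:
    - [0, 0, 0, 0, -0.51, -0.525, 0]
    - [0, 0, 0, 0, -0.51, -0.525, 0]
    - [0, 0, 0, 0, -0.51, -0.525, 0]
    - [0, 0, 0, 0, -0.604, -0.414, 0]
    - [0, 0, 0, 0, -0.604, -0.414, 0]
    - [0, 0, 0, 0, -0.604, -0.414, 0]
    - [0, 0, 0, 0, -0.674, -0.286, 0]
    - [0, 0, 0, 0, -0.674, -0.286, 0]
    - [0, 0, 0, 0, -0.674, -0.286, 0]
    - [0, 0, 0, 0, -0.645, -0.138, 0]
    - [0, 0, 0, 0, -0.645, -0.138, 0]

```text
t: 15.87
tool_pos: [0.5439, -0.1822, 0.1338]
tool_rot: [2.325, -2.112, -0.002]
contact_force: [-2.6, 2.4, 6.7]
opening: 0.0126
```

```bash
python3 - <<'E'
from h import *
o=ctrl.get_obs();print(o['tool_pos'],ch(o['tool_pos']),o['contact_force'],o['wrist_torque'])
E
```

```text
[ 0.54385201 -0.18220629  0.13377919] [ 0.52481271 -0.23139956  0.13377919] [-2.56163763  2.38009843  6.68097963] [0.19821263 0.60983402 0.13406361]
```

Call:
jog_arm:
  deltas:
    - [0, 0, 0, 0, -0.35, -0.1, 0]
    - [0, 0, 0, 0, -0.35, -0.06, 0]
    - [0, 0, 0, 0, -0.35, -0.05, 0]
    - [0, 0, 0, 0, -0.3, -0.02, 0]
    - [0, 0, 0, 0, 0, 0, 0]

```text
t: 16.28
tool_pos: [0.5574, -0.1807, 0.1348]
tool_rot: [2.325, -2.112, -0.002]
contact_force: [-2.4, 1.1, 7.0]
opening: 0.0127
```

Call:
jog_arm:
  deltas:
    - [0, 0, 0, 0, -0.3, -0.05, 0]
    - [0, 0, 0, 0, -0.3, -0.05, 0]
    - [0, 0, 0, 0, 0, 0, 0]

```text
t: 16.53
tool_pos: [0.5631, -0.1801, 0.1355]
tool_rot: [2.325, -2.112, -0.003]
contact_force: [-1.8, 1.3, 7.8]
opening: 0.0128
```

Call:
jog_arm:
  deltas:
    - [0, 0, 0, 0, -0.25, 0, 0]
    - [0, 0, 0, 0, -0.25, 0, 0]
    - [0, 0, 0, 0, 0, 0, 0]

```text
t: 16.78
tool_pos: [0.5677, -0.1796, 0.1351]
tool_rot: [2.325, -2.112, -0.004]
contact_force: [-2.9, 1.0, 7.3]
opening: 0.013
```

Call:
jog_arm:
  deltas:
    - [0, 0, 0, 0, -0.25, 0.03, 0]
    - [0, 0, 0, 0, -0.25, 0.03, 0]
    - [0, 0, 0, 0, 0, 0, 0]

```text
t: 17.03
tool_pos: [0.572, -0.1792, 0.1351]
tool_rot: [2.324, -2.111, -0.006]
contact_force: [-5.1, 1.3, 7.6]
opening: 0.0126
```

Call:
jog_arm:
  deltas:
    - [0, 0, 0, 0, -0.25, 0.04, 0]
    - [0, 0, 0, 0, -0.25, 0.04, 0]
    - [0, 0, 0, 0, 0, 0, 0]

```text
t: 17.28
tool_pos: [0.5773, -0.1787, 0.1342]
tool_rot: [2.324, -2.111, -0.005]
contact_force: [-4.4, 1.3, 8.1]
opening: 0.0128
```

Call:
jog_arm:
  deltas:
    - [0, 0, 0, 0, -0.22, 0.05, 0]
    - [0, 0, 0, 0, -0.22, 0.05, 0]
    - [0, 0, 0, 0, 0, 0, 0]

```text
t: 17.53
tool_pos: [0.5819, -0.1782, 0.1332]
tool_rot: [2.325, -2.112, -0.004]
contact_force: [-3.3, 0.6, 7.5]
opening: 0.013
```

Call:
jog_arm:
  deltas:
    - [0, 0, 0, 0, -0.22, 0.06, 0]
    - [0, 0, 0, 0, -0.22, 0.06, 0]
    - [0, 0, 0, 0, 0, 0, 0]

```text
t: 17.78
tool_pos: [0.5866, -0.1777, 0.132]
tool_rot: [2.325, -2.112, -0.003]
contact_force: [-1.5, 2.0, 6.0]
opening: 0.0129
```

Call:
jog_arm:
  deltas:
    - [0, 0, 0, 0, -0.15, 0.04, 0]
    - [0, 0, 0, 0, 0, 0, 0]

```text
t: 17.95
tool_pos: [0.5877, -0.1777, 0.1316]
tool_rot: [2.324, -2.112, -0.005]
contact_force: [-4.4, 1.2, 7.6]
opening: 0.0131
```

```bash
python3 - <<'E'
from h import *
o=ctrl.get_obs();print(o['tool_pos'],o['contact_force'])
shot('top','t6');shot('scene','s6')
a=cv2.imread('pics/t6.png')[110:310,270:450];b=cv2.imread('pics/s6.png')[60:260,150:350]
cv2.imwrite('pics/m6.png',np.hstack([cv2.resize(x,(400,400),interpolation=cv2.INTER_CUBIC) for x in(a,b)]))
E
```

```text
[ 0.5876531  -0.17765009  0.13164007] [-4.39068394  1.1926126   7.57616025]
```

View pics/m6.png

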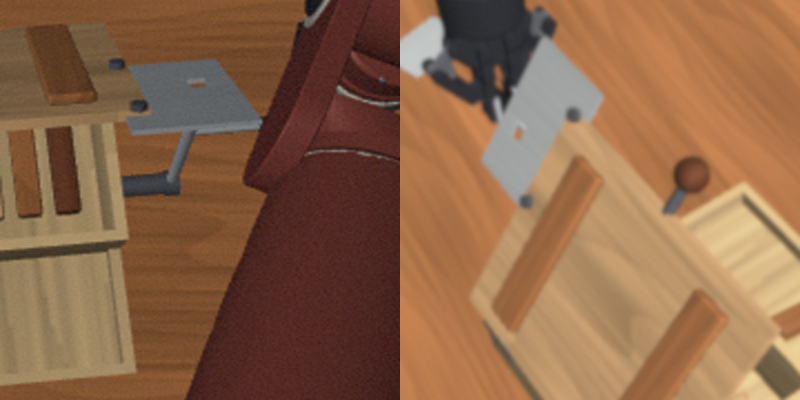

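The slot appears at top-crop (197,83), with a light object (perhaps the tip) at its edge; scene crop slot at (518,132). Arm and plate are clear of each other. Check the lid angle numerically and enlarge the slot depth.

```bash
python3 - <<'E'
from h import *
k,s,Q=plane('top','t6',[337,345,350,366,370],[155,160,164,168]); ph=np.arctan(-k[0]);print(k,s,'angle',ph)
th=[]
sl=[.5442, ]
for X in (.5415,.5442):
    x=ch(ctrl.get_obs()['tool_pos'])[0]-X; print('theta',np.pi/2+np.arcsin(x/.11))
n='top'
for v in range(146,157):
    r=[]
    for u in range(352,367):
        q=ch(w(n,'t6',u,v,0)); r.append(round(1000*(q[2]-k[0]*q[0]-k[1]*q[1]-k[2])*np.cos(ph)))
    print(v,r)
# geometry: tip height above lid underside
for phi in (ph,):
  for t in np.arange(1.6,2.1,.05):
    tip=np.array([-.144-.174*np.cos(t),-.037+.174*np.sin(t)]); print(round(t,2),'s',(-tip[0]*np.cos(phi)+tip[1]*np.sin(phi)).round(4),'h',(tip[0]*np.sin(phi)+tip[1]*np.cos(phi)).round(4))
E
```

```text
[-1.24514522  0.01587534  0.95512679] 0.001364015653401391 angle 0.894156340068301
theta 1.8258415356787312
theta 1.8005561868901343
146 [0, 0, 0, 1, 0, 0, 0, -1, -1, -1, 0, 0, 1, 0, 0]
147 [0, -1, 1, 1, 0, 0, 0, 0, 1, 0, -1, 1, 1, 0, 0]
148 [1, 0, 1, 0, 0, -1, 0, 0, 0, 0, 0, -1, 1, 1, 0]
149 [-1, 0, -1, 0, 0, 0, 0, -1, -1, -1, 0, 0, 0, 1, -1]
150 [0, 1, -1, -1, -3, -2, -2, -2, -2, -2, 0, 1, 0, 1, 0]
151 [0, -1, 0, -4, -3, -4, -4, -3, -84, -84, -3, 0, 1, 0, 0]
152 [0, 0, 0, -85, -87, -86, -87, -87, -88, -86, -85, -1, 1, 0, 0]
153 [1, 1, -1, 0, -89, -86, -87, -87, 1, 1, 0, 0, 1, 0, 1]
154 [-1, -1, 0, 0, 0, -1, 1, 0, 1, 1, 0, 1, 1, 0, 0]
155 [0, -1, 0, -1, 1, -1, 1, 1, 1, 1, 0, -1, 1, 0, 0]
156 [0, 1, 0, 0, 0, 0, 0, 0, 0, 0, 0, 1, 0, 0, 1]
1.6 s 0.1937 h -0.0226
1.65 s 0.1879 h -0.0161
1.7 s 0.1818 h -0.0099
1.75 s 0.1754 h -0.0041
1.8 s 0.1687 h 0.0015
1.85 s 0.1617 h 0.0067
1.9 s 0.1545 h 0.0115
1.95 s 0.147 h 0.016
2.0 s 0.1393 h 0.0201
2.05 s 0.1315 h 0.0238
```

The slot is still empty (bench seen through it): tip is still sliding at ~0.168 from the hinge, lid pushed to 0.894. Swing on gently.

Call:
jog_arm:
  deltas:
    - [0, 0, 0, 0, -0.21, 0.06, 0]
    - [0, 0, 0, 0, -0.21, 0.06, 0]
    - [0, 0, 0, 0, 0, 0, 0]

```text
t: 18.3
tool_pos: [0.5918, -0.1771, 0.1303]
tool_rot: [2.325, -2.112, -0.005]
contact_force: [-5.7, 1.0, 9.2]
opening: 0.0127
```

Call:
jog_arm:
  deltas:
    - [0, 0, 0, 0, -0.2, 0.06, 0]
    - [0, 0, 0, 0, -0.2, 0.06, 0]
    - [0, 0, 0, 0, 0, 0, 0]

```text
t: 18.55
tool_pos: [0.5969, -0.1766, 0.1286]
tool_rot: [-2.325, 2.112, 0.001]
contact_force: [-0.2, 3.0, 5.7]
opening: 0.0125
```

Call:
jog_arm:
  deltas:
    - [0, 0, 0, 0, -0.15, 0.06, 0]
    - [0, 0, 0, 0, 0, 0, 0]

```text
t: 18.72
tool_pos: [0.5985, -0.1764, 0.1282]
tool_rot: [-2.325, 2.112, 0.001]
contact_force: [-0.1, 1.9, 5.6]
opening: 0.0127
```

Call:
jog_arm:
  deltas:
    - [0, 0, 0, 0, -0.15, 0.06, 0]
    - [0, 0, 0, 0, 0, 0, 0]

```text
t: 18.88
tool_pos: [0.5997, -0.1763, 0.1277]
tool_rot: [-2.325, 2.112, 0.002]
contact_force: [-1.5, 2.5, 8.4]
opening: 0.0126
```

Call:
jog_arm:
  deltas:
    - [0, 0, 0, 0, -0.12, 0.05, 0]
    - [0, 0, 0, 0, 0, 0, 0]

```text
t: 19.05
tool_pos: [0.6, -0.1763, 0.1275]
tool_rot: [2.325, -2.111, -0.005]
contact_force: [-5.3, 2.6, 9.9]
opening: 0.0131
```

```bash
cat >> h.py <<'E'
def slotmap(f,us,vs,U,V):
    k,s,Q=plane('top',f,us,vs); ph=np.arctan(-k[0]);print('angle',ph,s)
    for v in range(*V): print(v,[round(1000*((q:=ch(w('top',f,u,v,0)))[2]-k[0]*q[0]-k[1]*q[1]-k[2])*np.cos(ph)) for u in range(*U)])
E
python3 - <<'E'
from h import *
shot('top','t7')
slotmap('t7',[337,345,350,366,370],[155,160,164],(350,370),(140,156))
E
```

```text
angle 0.9227234818387848 0.0005502642464123516
140 [1, 1, 0, 0, 0, 0, 1, 1, 0, 0, 0, 0, 1, 1, 0, 0, 0, 0, 0, -66]
141 [1, -1, 0, 1, 1, 0, 1, 1, 0, 0, 1, 1, 1, 1, 0, 0, 0, 0, 0, -68]
142 [1, 0, 0, 0, 1, 0, 0, 2, 2, 0, 1, 0, -1, 1, 0, 1, 0, 1, 1, 1]
143 [0, 1, 0, 0, 0, 1, 1, 0, 0, 0, 1, 1, 0, 0, 1, 0, 0, 1, 0, 0]
144 [1, 0, 1, 0, 0, 0, 0, 0, 1, -1, 0, 1, 0, 0, 0, 1, 0, 0, 0, 0]
145 [0, 0, 0, 2, 1, 0, 1, 0, 1, 1, 1, 1, 1, 0, 0, 0, 1, 1, 0, 0]
146 [0, 0, 0, 1, 0, 0, 0, 4, 4, 5, 0, 0, 0, 1, 1, 1, 0, 0, 0, 0]
147 [1, 0, 1, 0, 1, 0, 0, 4, 4, 3, 4, 0, 0, 0, 0, 0, 0, 0, 0, 0]
148 [0, 0, 0, 1, -1, -1, 2, 2, 2, 3, 2, -3, -1, 0, 0, -1, 0, 1, 0, 1]
149 [0, 0, 0, 0, 0, -3, 0, 0, 0, 1, 0, -81, -3, -1, 0, 0, 1, 1, 1, 1]
150 [1, -1, 1, 0, 1, -81, -2, -2, -1, -1, -2, -82, -81, -2, 0, 1, 0, 0, 1, 0]
151 [-1, 0, 1, 1, 0, 1, -5, -4, 0, 0, 0, 1, 0, 0, 0, 1, 0, 0, 1, 1]
152 [1, 0, 1, 0, 0, -1, 0, 0, 0, 1, 1, 0, 0, -1, 0, 0, 0, 0, 1, 0]
153 [1, 0, -1, -1, 1, -1, 0, 1, 0, 0, 0, 1, 0, 0, 1, 0, 1, 1, 0, 0]
154 [1, -1, 0, 0, 0, 1, 0, 1, -1, 0, 0, 0, 0, 1, 1, 1, 0, 0, 0, 0]
155 [0, 0, 0, 0, 1, 0, 0, 0, 0, 0, 1, 0, 0, 0, -1, -1, 1, 0, -1, 0]
```

The depth map shows the pin standing 4-5 mm above the plate's top in the slot (8-9 mm above the underside), with force starting to rise: caught. Let go of the sleeve and retreat outward then up.

Call:
jog_arm:
  deltas:
    - [0, 0, 0, 0, 0.08, 0, 0]
    - [0, 0, 0, 0, 0, 0, 1]
    - [0, 0, 0, 0, 0, 0, 1]
    - [0, 0, 0, 0, 0, 0, 1]
    - [0, 0, 0, 0, 0, 0, 1]
    - [0, 0, 0, 0, 0, 0, 1]
    - [0, 0, 0, 0, 0, 0, 1]
    - [0, 0, 0, 0, 0, 0, 1]
    - [0, 0, 0, 2.5, 0, 0, 1]
    - [0, 0, 0, 2.5, 0, 0, 1]
    - [0, 0, 0, 2.5, 0, 0, 1]

```text
t: 20.02
tool_pos: [0.6072, -0.2522, 0.1255]
tool_rot: [-2.326, 2.112, -0.0]
contact_force: [0.7, -0.8, 0.1]
opening: 0.0859
```

Call:
jog_arm:
  deltas:
    - [0, 0, 0, 0, 0, -3, 1]
    - [0, 0, 0, 0, 0, -3, 1]
    - [0, 0, 0, 0, 0, -3, 1]
    - [0, 0, 0, 0, 0, -3, 1]
    - [0, 0, 0, 0, 0, -3, 1]
    - [0, 0, 0, 0, 0, -3, 1]
    - [0, 0, 0, 0, 0, -3, 1]
    - [0, 0, 0, 0, 0, -3, 1]
    - [0, 0, 0, 0, 0, 0, 1]

```text
t: 20.77
tool_pos: [0.6088, -0.2527, 0.3745]
tool_rot: [-2.323, 2.111, -0.02]
contact_force: [0.4, -0.4, 2.5]
opening: 0.0856
```

```bash
python3 - <<'E'
from h import *
o=ctrl.get_obs();print(o['tool_pos'],o['q'],o['contact_force'])
shot('top','t8')
slotmap('t8',[337,345,350,366,370],[155,160,164],(352,368),(142,155))
E
```

```text
[ 0.60878307 -0.2526949   0.37453792] [-5.06262502e-01  7.95070769e-02  1.32971720e+00  2.97504167e-05
  1.71958185e+00  2.53978473e+00] [ 0.38323678 -0.36818415  2.47437313]
angle 0.9248752136914263 0.000747959369990139
142 [0, 1, 1, 0, 0, 0, 1, 1, 0, 1, 1, 1, 0, 0, 1, 1]
143 [1, 2, -1, 0, 1, 0, 1, 1, 1, 1, 0, 1, 0, 0, 0, 1]
144 [1, 0, 1, 1, 1, -1, 0, 0, 1, 0, 1, 1, 1, 1, 0, 1]
145 [1, 2, 0, 1, 0, 1, 0, 1, 0, 0, 0, 0, 1, 1, 0, 0]
  return _methods._mean(a, axis=axis, dtype=dtype,
  ret = ret.dtype.type(ret / rcount)
Traceback (most recent call last):
  File "h.py", line 21, in slotmap
    for v in range(*V): print(v,[round(1000*((q:=ch(w('top',f,u,v,0)))[2]-k[0]*q[0]-k[1]*q[1]-k[2])*np.cos(ph)) for u in range(*U)])
                                 ~~~~~^^^^^^^^^^^^^^^^^^^^^^^^^^^^^^^^^^^^^^^^^^^^^^^^^^^^^^^^^^^^^^^^^^^^^^^^^
ValueError: cannot convert float NaN to integer
```

Call:
jog_arm:
  deltas:
    - [0, 0, -0.1208, 0, 0, 0, 1]
    - [0, 0, -0.1208, 0, 0, 0, 1]
    - [0, 0, -0.1208, 0, 0, 0, 1]
    - [0, 0, -0.1208, 0, 0, 0, 1]
    - [0, 0, -0.1208, 0, 0, 0, 1]
    - [0, 0, -0.1208, 0, 0, 0, 1]
    - [0, 0, -0.1208, 0, 0, 0, 1]
    - [0, 0, -0.1208, 0, 0, 0, 1]
    - [0, 0, -0.1208, 0, 0, 0, 1]
    - [0, 0, -0.1208, 0, 0, 0, 1]
    - [0, 0, -0.1208, 0, 0, 0, 1]
    - [0, 0, -0.1208, 0, 0, 0, 1]

```text
t: 21.82
tool_pos: [0.6066, -0.2515, 0.3633]
tool_rot: [-3.14, 0.031, 0.004]
contact_force: [-0.2, 0.1, -0.2]
opening: 0.0853
```

Call:
jog_arm:
  deltas:
    - [0, 0, -0.1208, 0, 0, 0, 1]
    - [0, 0, 0, -0.36, -3.08, 0, 1]
    - [0, 0, 0, -0.36, -3.08, 0, 1]
    - [0, 0, 0, -0.36, -3.08, 0, 1]
    - [0, 0, 0, -0.36, -3.08, 0, 1]
    - [0, 0, 0, -0.36, -3.08, 0, 1]
    - [0, 0, 0, -0.36, -3.08, 0, 1]
    - [0, 0, 0, -0.36, -3.08, 0, 1]
    - [0, 0, 0, -0.36, -3.08, 0, 1]
    - [0, 0, 0, -0.36, -3.08, 0, 1]
    - [0, 0, 0, -0.36, -3.08, 0, 1]
    - [0, 0, 0, -0.36, -3.08, 0, 1]

```text
t: 22.82
tool_pos: [0.5344, 0.0832, 0.3636]
tool_rot: [-3.138, -0.149, 0.004]
contact_force: [0.3, -0.4, -0.4]
opening: 0.0854
```

Call:
jog_arm:
  deltas:
    - [0, 0, 0, 0, 0, 0, 1]
    - [0, 0, 0, 0, 0, 0, 1]

```text
t: 22.98
tool_pos: [0.5347, 0.0829, 0.364]
tool_rot: [3.138, 0.154, -0.003]
contact_force: [-0.4, -0.5, 0.3]
opening: 0.0852
```

```bash
sed -i "s/round(1000\*((q/np.rint(1000*((q/" h.py; sed -i 's/z=np.median(d\[d>0\])/z=np.median(d[d>0]) if (d>0).any() else np.nan/' h.py
python3 - <<'E'
from h import *
np.set_printoptions(legacy='1.25')
o=ctrl.get_obs();print(o['tool_pos'],o['q']);print(R.from_rotvec(o['tool_rot']).as_matrix().round(3))
shot('top','t9');shot('wrist','w9');shot('scene','s9')
slotmap('t9',[337,345,350,366,370],[155,160,164],(354,366),(143,154))
for v in (175,180,185,190): print(v,[ch(w('scene','s9',u,v,0)).round(3) for u in (284,290,296,302)] )
a=cv2.imread('pics/w9.png');b=cv2.imread('pics/s9.png')[60:260,150:390]
cv2.imwrite('pics/m9.png',np.hstack([cv2.resize(a,(400,300)),cv2.resize(b,(360,300),interpolation=cv2.INTER_CUBIC)]))
E
```

```text
[0.53470183 0.08294547 0.36402072] [ 1.65217532e-02 -1.90603485e-01  1.60649947e+00 -3.45304694e-04
  1.72768522e+00  1.48931339e+00]
[[ 0.995  0.098 -0.002]
 [ 0.098 -0.995 -0.   ]
 [-0.002  0.    -1.   ]]
angle 0.922037474214324 0.000511601035731773
143 [1.0, -0.0, 0.0, 0.0, 1.0, 1.0, 0.0, 0.0, 1.0, 0.0, 0.0, 1.0]
144 [0.0, 1.0, 0.0, 0.0, 1.0, 1.0, 0.0, 1.0, 0.0, 2.0, 0.0, 0.0]
145 [0.0, 1.0, 1.0, 0.0, 0.0, -0.0, 1.0, 0.0, -0.0, 0.0, -0.0, 0.0]
146 [1.0, 0.0, 1.0, 1.0, 5.0, 4.0, 0.0, 1.0, 0.0, 0.0, 0.0, -1.0]
147 [0.0, 1.0, 1.0, 3.0, 5.0, 4.0, 3.0, 0.0, -0.0, 0.0, 0.0, -0.0]
148 [-1.0, -1.0, 2.0, 2.0, 2.0, 3.0, 3.0, -2.0, -1.0, 0.0, 1.0, 1.0]
149 [0.0, -3.0, -2.0, 0.0, 1.0, 1.0, 1.0, -80.0, -3.0, 0.0, -0.0, 0.0]
150 [-0.0, -80.0, -2.0, -2.0, -1.0, -1.0, -2.0, -82.0, -81.0, -2.0, 1.0, -0.0]
151 [0.0, 1.0, -5.0, -4.0, 0.0, 1.0, -0.0, 0.0, -0.0, -0.0, 0.0, -0.0]
152 [0.0, -1.0, 0.0, 0.0, 1.0, 0.0, 1.0, 0.0, 1.0, 0.0, -0.0, 1.0]
153 [-0.0, 1.0, -0.0, -0.0, -0.0, 0.0, -0.0, -0.0, 0.0, 0.0, 0.0, 1.0]
175 [array([0.569, 0.048, 0.258]), array([0.564, 0.056, 0.261]), array([ 0.445, -0.089,  0.013]), array([ 0.433, -0.083,  0.01 ])]
180 [array([0.572, 0.052, 0.251]), array([0.568, 0.062, 0.258]), array([0.561, 0.067, 0.259]), array([ 0.442, -0.072,  0.011])]
185 [array([0.575, 0.056, 0.246]), array([0.571, 0.066, 0.253]), array([0.566, 0.075, 0.26 ]), array([0.558, 0.078, 0.256])]
190 [array([0.579, 0.062, 0.242]), array([0.575, 0.071, 0.249]), array([0.571, 0.081, 0.257]), array([0.566, 0.089, 0.262])]
```

View pics/m9.png

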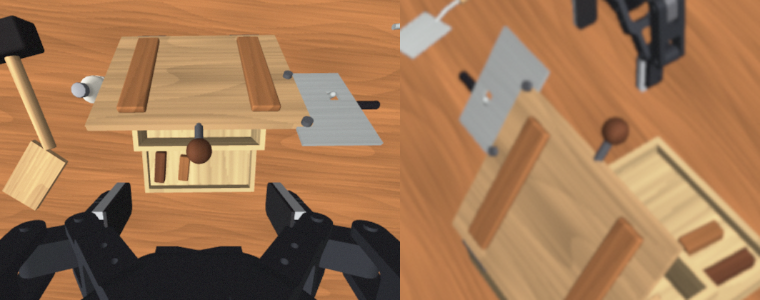

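The wrist half shows the knob at (279,211) full-frame, centred laterally; the pin is visible in the slot.

```bash
python3 - <<'E'
from h import *
o=ctrl.get_obs()
for u,v in [(279,205),(279,211),(279,217)]:
    p=w('wrist','w9',u,v,1,o); print(p.round(4), R.from_rotvec(o['tool_rot']).inv().apply(p-o['tool_pos']).round(4))
E
```

```text
[0.5438 0.0807 0.2985] [0.0084 0.0011 0.066 ]
[0.5399 0.0803 0.3005] [0.0045 0.0011 0.064 ]
[0.5354 0.0799 0.3008] [0.     0.0011 0.0638]
```

Call:
jog_arm:
  deltas:
    - [0, 0, 0, 0.4, 0.1, 2.5, 1]
    - [0, 0, 0, 0, 0, 2.5, 1]
    - [0, 0, 0, 0, 0, 2.5, 1]
    - [0, 0, 0, 0, 0, 1.5, 1]
    - [0, 0, 0, 0, 0, 1.4, 1]
    - [0, 0, 0, 0, 0, 0, 1]
    - [0, 0, 0, 0, 0, 0, 0]
    - [0, 0, 0, 0, 0, 0, 0]
    - [0, 0, 0, 0, 0, 0, 0]
    - [0, 0, 0, 0, 0, 0, 0]
    - [0, 0, 0, 0, 0, 0, 0]
    - [0, 0, 0, 0, 0, 0, 0]
  grip_force: 35

```text
t: 24.13
tool_pos: [0.5397, 0.0821, 0.263]
tool_rot: [-3.136, -0.15, -0.002]
contact_force: [-2.0, 3.1, 2.6]
opening: 0.0259
```

Call:
jog_arm:
  deltas:
    - [0, 0, 0, 0, 0, 0, 0]
    - [0, 0, 0, 0, 0, 0, 0]
    - [0, 0, 0, 0, 0, 0, 0]

```text
t: 24.38
tool_pos: [0.5397, 0.0821, 0.2629]
tool_rot: [-3.136, -0.15, -0.002]
contact_force: [-1.9, 4.3, 5.2]
opening: 0.0252
```

Call:
jog_arm:
  deltas:
    - [0, 0, 0, -0.2, 0, 0.15, 0]
    - [0, 0, 0, -0.2, 0, 0.15, 0]
    - [0, 0, 0, -0.2, 0, 0.15, 0]
    - [0, 0, 0, 0, 0, 0, 0]

```text
t: 24.72
tool_pos: [0.5333, 0.0814, 0.258]
tool_rot: [-3.137, -0.15, -0.001]
contact_force: [-3.4, 3.3, 4.6]
opening: 0.0258
```

Call:
jog_arm:
  deltas:
    - [0, 0, 0, -0.2, 0, 0.15, 0]
    - [0, 0, 0, -0.2, 0, 0.15, 0]
    - [0, 0, 0, 0, 0, 0, 0]

```text
t: 24.97
tool_pos: [0.5293, 0.0809, 0.2549]
tool_rot: [-3.137, -0.15, -0.001]
contact_force: [-3.6, 4.7, 5.9]
opening: 0.0258
```

Call:
jog_arm:
  deltas:
    - [0, 0, 0, -0.12, 0, 0.1, 0]
    - [0, 0, 0, 0, 0, 0, 0]

```text
t: 25.13
tool_pos: [0.5283, 0.0808, 0.2539]
tool_rot: [-3.137, -0.15, -0.001]
contact_force: [-3.2, 4.6, 5.8]
opening: 0.0258
```

Call:
jog_arm:
  deltas:
    - [0, 0, 0, -0.12, 0, 0.1, 0]
    - [0, 0, 0, 0, 0, 0, 0]

```text
t: 25.3
tool_pos: [0.5271, 0.0807, 0.253]
tool_rot: [-3.137, -0.15, -0.001]
contact_force: [-3.6, 5.1, 5.5]
opening: 0.0256
```

```bash
python3 - <<'E'
from h import *
np.set_printoptions(legacy='1.25')
shot('top','t10')
slotmap('t10',[337,345,350,366,370],[157,160,164,168],(350,368),(142,157))
E
```

```text
angle 0.8638296972452685 0.0006403818995263644
142 [-69.0, -69.0, -68.0, -69.0, -70.0, -69.0, -69.0, -70.0, -69.0, -70.0, -69.0, 1.0, 1.0, 1.0, 2.0, 2.0, 1.0, -70.0]
143 [1.0, 1.0, 1.0, 1.0, 1.0, 1.0, 1.0, -0.0, 2.0, 1.0, 1.0, 1.0, 1.0, 2.0, 2.0, 1.0, 2.0, 1.0]
144 [1.0, 1.0, 1.0, 1.0, 0.0, 2.0, 0.0, -0.0, 1.0, 2.0, 1.0, 2.0, 1.0, 1.0, 1.0, 1.0, 1.0, 2.0]
145 [2.0, 1.0, 1.0, 1.0, 2.0, 1.0, 1.0, -0.0, 2.0, 1.0, 1.0, 1.0, 2.0, 1.0, 0.0, 1.0, 2.0, 1.0]
146 [1.0, 2.0, 1.0, 1.0, 1.0, 2.0, 1.0, 1.0, 1.0, 1.0, 1.0, 1.0, 1.0, 1.0, 2.0, 1.0, 1.0, 1.0]
147 [2.0, 1.0, 0.0, -0.0, 1.0, -0.0, 1.0, 1.0, 0.0, 1.0, 0.0, 0.0, 2.0, 1.0, 1.0, 1.0, 1.0, 1.0]
148 [1.0, 1.0, 1.0, 1.0, 1.0, 0.0, 1.0, 1.0, 0.0, 0.0, 1.0, 2.0, 0.0, 1.0, 1.0, 1.0, 1.0, 2.0]
149 [0.0, 1.0, 2.0, 0.0, -0.0, 2.0, 0.0, 0.0, 11.0, 11.0, 12.0, 0.0, 0.0, 2.0, 1.0, 1.0, 1.0, 1.0]
150 [0.0, 1.0, 0.0, 1.0, 1.0, 1.0, -0.0, 10.0, 12.0, 10.0, 11.0, 11.0, 1.0, 1.0, 2.0, 2.0, 2.0, 1.0]
151 [1.0, 0.0, 1.0, 1.0, 1.0, -1.0, 1.0, 9.0, 10.0, 9.0, 9.0, 9.0, 1.0, 2.0, 1.0, 1.0, 1.0, 1.0]
152 [1.0, -0.0, 0.0, 0.0, 1.0, -0.0, 1.0, 7.0, 8.0, 9.0, 9.0, 8.0, 1.0, 1.0, 1.0, 1.0, 0.0, 1.0]
153 [1.0, 1.0, 0.0, 1.0, 0.0, 0.0, 3.0, 6.0, 5.0, 6.0, 7.0, 5.0, 1.0, 1.0, 0.0, 2.0, 0.0, 1.0]
154 [-0.0, -0.0, 0.0, 1.0, -1.0, -2.0, 0.0, 3.0, 5.0, 4.0, 4.0, -2.0, -1.0, 1.0, 1.0, -1.0, 0.0, 1.0]
155 [-0.0, -0.0, -0.0, 1.0, 0.0, -2.0, -1.0, 2.0, 1.0, 3.0, -0.0, -90.0, -3.0, -1.0, -0.0, 2.0, -0.0, -1.0]
156 [0.0, -1.0, 1.0, 0.0, 1.0, -5.0, -2.0, -1.0, -0.0, -1.0, -2.0, -6.0, -91.0, -2.0, 2.0, 0.0, 0.0, 1.0]
```

Pin now ~10-11 mm above the plate top (≈15 mm above the underside); go on until force rises.

Call:
jog_arm:
  deltas:
    - [0, 0, 0, -0.12, 0, 0.1, 0]
    - [0, 0, 0, 0, 0, 0, 0]

```text
t: 25.52
tool_pos: [0.526, 0.0806, 0.252]
tool_rot: [-3.137, -0.15, -0.001]
contact_force: [-3.2, 5.3, 5.2]
opening: 0.0258
```

Call:
jog_arm:
  deltas:
    - [0, 0, 0, -0.12, 0, 0.1, 0]
    - [0, 0, 0, 0, 0, 0, 0]

```text
t: 25.68
tool_pos: [0.5249, 0.0805, 0.2511]
tool_rot: [-3.137, -0.15, -0.002]
contact_force: [-2.8, 4.5, 5.0]
opening: 0.0258
```

Call:
jog_arm:
  deltas:
    - [0, 0, 0, -0.1, 0, 0.08, 0]
    - [0, 0, 0, 0, 0, 0, 0]

```text
t: 25.85
tool_pos: [0.5246, 0.0805, 0.2508]
tool_rot: [-3.137, -0.15, -0.005]
contact_force: [-0.7, 5.2, 5.3]
opening: 0.0257
```

Call:
jog_arm:
  deltas:
    - [0, 0, 0, -0.05, 0, 0.04, 0]
    - [0, 0, 0, 0, 0, 0, 0]

```text
t: 26.02
tool_pos: [0.5246, 0.0805, 0.2508]
tool_rot: [-3.136, -0.15, -0.008]
contact_force: [-0.3, 4.4, 6.2]
opening: 0.0256
```

```bash
python3 - <<'E'
from h import *
np.set_printoptions(legacy='1.25')
shot('top','t11')
slotmap('t11',[337,345,350,366,370],[158,160,164,168],(354,364),(146,157))
E
```

```text
angle 0.8377565836196009 0.0006493973878993421
146 [0.0, 0.0, 0.0, -0.0, -0.0, -0.0, 0.0, 0.0, -0.0, 1.0]
147 [-1.0, 0.0, 0.0, 1.0, -1.0, -0.0, 0.0, 1.0, -1.0, 0.0]
148 [-0.0, 0.0, -0.0, -1.0, -1.0, 0.0, -1.0, 1.0, -1.0, 1.0]
149 [0.0, 0.0, -1.0, 0.0, -1.0, 1.0, 0.0, 0.0, -0.0, 0.0]
150 [0.0, -1.0, -0.0, -0.0, 12.0, 12.0, 13.0, -0.0, 0.0, -1.0]
151 [-0.0, 0.0, 0.0, 12.0, 12.0, 11.0, 12.0, 11.0, 1.0, 1.0]
152 [0.0, 1.0, -0.0, 9.0, 11.0, 10.0, 11.0, 9.0, -1.0, 0.0]
153 [0.0, -1.0, -1.0, 7.0, 9.0, 9.0, 9.0, 8.0, -1.0, 1.0]
154 [0.0, -1.0, 3.0, 6.0, 7.0, 8.0, 6.0, 5.0, -0.0, -1.0]
155 [-1.0, -1.0, 1.0, 2.0, 4.0, 4.0, 3.0, -4.0, -1.0, -0.0]
156 [-0.0, -4.0, -0.0, 1.0, 1.0, 0.0, 0.0, -6.0, -4.0, 1.0]
```

The tip is 12-13 mm above the plate's top (≈17 mm above the underside), and motion stopped with force rising: seated. Release and retreat.

Call:
jog_arm:
  deltas:
    - [0, 0, 0, 0.04, 0, -0.03, 0]
    - [0, 0, 0, 0, 0, 0, 1]
    - [0, 0, 0, 0, 0, 0, 1]
    - [0, 0, 0, 0, 0, 0, 1]
    - [0, 0, 0, 0, 0, 0, 1]
    - [0, 0, 0, 0, 0, 0, 1]
    - [0, 0, 0, 0, 0, 0, 1]
    - [0, 0, 0, 0, 0, 0, 1]
    - [0, 0, 0, 0, 0, -2, 1]
    - [0, 0, 0, 0, 0, -3, 1]
    - [0, 0, 0, 0, 0, -3, 1]
    - [0, 0, 0, -2, 0, -2, 1]

```text
t: 27.07
tool_pos: [0.5054, 0.0776, 0.3515]
tool_rot: [3.138, 0.149, 0.004]
contact_force: [0.3, -0.1, 0.3]
opening: 0.0854
```

Call:
jog_arm:
  deltas:
    - [0, 0, 0, -2, 0, 0, 1]
    - [0, 0, 0, -2, 0, 0, 1]
    - [0, 0, 0, 0, 0, 0, 1]
    - [0, 0, 0, 0, 0, 0, 1]
    - [0, 0, 0, 0, 0, 0, 1]

```text
t: 27.48
tool_pos: [0.4642, 0.0739, 0.3489]
tool_rot: [3.138, 0.149, 0.0]
contact_force: [-0.0, 0.5, 0.2]
opening: 0.0852
```

```bash
python3 - <<'E'
from h import *
np.set_printoptions(legacy='1.25')
o=ctrl.get_obs();print(o['tool_pos'],o['contact_force'],o['opening'])
shot('top','t12');shot('scene','s12')
slotmap('t12',[337,345,350,366,370],[158,160,164,168],(354,364),(147,157))
a=cv2.imread('pics/t12.png')[100:300,150:420];b=cv2.imread('pics/s12.png')[60:260,100:370]
cv2.imwrite('pics/m12.png',np.hstack([cv2.resize(x,(400,296),interpolation=cv2.INTER_CUBIC) for x in(a,b)]))
E
```

```text
[0.46415347 0.07393901 0.34888423] [-0.01578145  0.47159842  0.23111676] 0.08521644443655547
angle 1.2603786457343595 0.019150297388988425
147 [25.0, 25.0, 25.0, 25.0, 25.0, 26.0, 26.0, 26.0, 26.0, 26.0]
148 [23.0, 23.0, 23.0, 24.0, 24.0, 24.0, 24.0, 24.0, 24.0, 25.0]
149 [21.0, 21.0, 22.0, 22.0, 22.0, 22.0, 22.0, 23.0, 23.0, 23.0]
150 [19.0, 20.0, 20.0, 20.0, 20.0, 20.0, 20.0, 21.0, 21.0, 21.0]
151 [18.0, 18.0, 18.0, 18.0, 18.0, 18.0, 18.0, 19.0, 19.0, 19.0]
152 [16.0, 16.0, 16.0, 16.0, 16.0, 17.0, 17.0, 17.0, 17.0, 18.0]
153 [14.0, 15.0, 15.0, 15.0, 15.0, 15.0, 15.0, 15.0, 16.0, 16.0]
154 [13.0, 13.0, 13.0, 13.0, 13.0, 13.0, 14.0, 14.0, 14.0, 14.0]
155 [11.0, 11.0, 11.0, 11.0, 12.0, 12.0, 12.0, 12.0, 12.0, 13.0]
156 [9.0, 10.0, 10.0, 10.0, 10.0, 10.0, 10.0, 11.0, 11.0, 11.0]
```

View pics/m12.png

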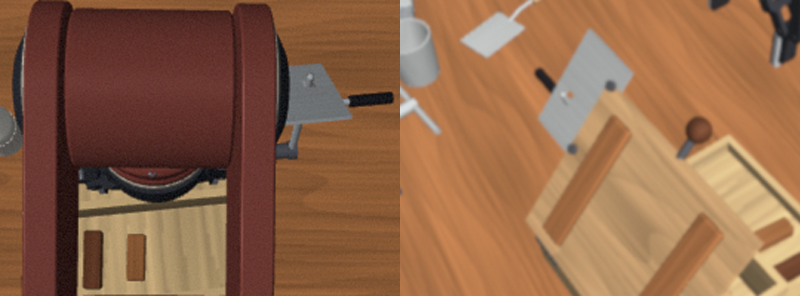

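The pin still stands in the slot ((310,78) top half), the gripper is clear and the blocks are undisturbed; the fit sampled the arm, so refit on visible plate only and hand in.

```bash
python3 - <<'E'
from h import *
np.set_printoptions(legacy='1.25')
slotmap('t12',[351,353,366,370,374],[160,164,168,172],(354,364),(148,157))
E
```

```text
angle 0.8412273915126971 0.0004477566447074208
148 [-1.0, 2.0, 2.0, -1.0, -0.0, 0.0, 1.0, 2.0, -0.0, -0.0]
149 [1.0, 1.0, -0.0, -0.0, 1.0, -0.0, -1.0, 0.0, 1.0, -0.0]
150 [1.0, 1.0, -1.0, 1.0, 15.0, 13.0, 12.0, 1.0, -1.0, 0.0]
151 [-1.0, -1.0, 0.0, 10.0, 13.0, 11.0, 12.0, 11.0, 1.0, -0.0]
152 [-0.0, 0.0, 1.0, 9.0, 12.0, 11.0, 10.0, 10.0, 1.0, -0.0]
153 [-0.0, -0.0, -1.0, 8.0, 9.0, 8.0, 9.0, 9.0, 0.0, -0.0]
154 [1.0, 0.0, 3.0, 5.0, 6.0, 6.0, 6.0, 6.0, 1.0, -0.0]
155 [-2.0, -2.0, 1.0, 3.0, 5.0, 5.0, 4.0, -2.0, -2.0, 0.0]
156 [2.0, -4.0, -1.0, 2.0, 2.0, 1.0, 1.0, -7.0, -3.0, 1.0]
```

```bash
python3 -c "
from station import ctrl; print(ctrl.finish_job())"
```

```text
the job is handed in; nothing more can be done
None
```

The lid is propped on the rod with the slot seated on the collar, and the job is handed in at about 27.5 s of the 72 s allowed. The hand-in reports no verdict, so these are my own last checks.

**What I did:**
- I raised the lid by its knob to 0.776 rad.
- I swung the rod up by its sleeve. It slid along the plate and pushed the lid to 0.92 rad, then the tip dropped into the slot. I stopped when the force began to rise.
- I pinched the knob again and lowered the lid until it stopped moving and the force rose.
- I let go and backed the gripper clear.

**Last checks:**
- **Lid:** it stands at 0.84 rad, unchanged after release within measuring error.
- **Pin:** it is through the slot with its end about 12–13 mm above the plate's top, roughly 16–17 mm above the underside, so it sits on the collar. I did not measure joint speeds.
- **Gripper:** it is open and clear, with outside force near zero.
- **Bystanders:** the blocks look undisturbed. I did not measure any of the bystanders.
- **Forces:** the highest force I read at the tool was about 11 N. I had no direct reading of the force between rod and lid.

**What went wrong or disagreed:**
- My first pinch closed above the knob and missed it. The fingertips appeared about 37 mm higher than the TCP reading and `tcp_to_tips` imply. I corrected for this by going lower and never explained it.
- One final plane fit, giving 1.26 rad, was wrong because it included pixels of the arm. Refitting on the visible plate gave the 0.84 rad above.

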